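# Clip the sample tube into the shaker

### The arm

A 6-joint arm with a two-finger parallel gripper is mounted at the origin on the work surface. World frame = base frame: x ahead of the robot, y to its left, z up, the work surface at z = 0. Lengths are in m, angles in degrees, forces in N, time in s.
With the tool pointing down it reaches from about 0.25 to 0.725 m from the base axis. Payload 9.7 kg.
Tool frame: the origin (TCP) lies between the finger pads; the fingertips stand 25 mm ahead of it and the grasp point (between the pads) lies 6 mm ahead of it; z points along the fingers, y is the line along which they close (so a half turn about z gives the same grasp; the last joint's range is limited). The gripper opens to 85 mm and grips with 20 to 120 N. Pads are 22 mm wide; open, the fingers measure 114 mm over their backs; the gripper's body (76 mm by 85 mm) begins 54 mm behind the grasp point. The pads swing forward as they close: fully open they stand 13 mm farther back than shut.
Start: joints at [66.406, 4.979, 10.078, 95.1, 0, 90], TCP at [0.22, 0.504, 0.256] pointing down, gripper open.
Joint ranges: [-179.16, 179.16], [-48.56, 103.87], [-65.8, 70.77], [-126.05, 130.52], [-82.76, 87.17], [-180, 180]. Speed limits (degrees/s): [127.2, 127.2, 147.25, 180, 180, 180].

### API

Orientations are given as [roll, pitch, yaw] about the fixed x, y, z axes, in that order (R = Rz(yaw) Ry(pitch) Rx(roll)).
In Python, from workcell import bot gives the robot as it stands.
- The arm moves only by the tool drive_effector, called after "Request:" as name(argument=value, ...), one argument or row to a line, values as JSON. Schema: {"type":"object","properties":{"rows":{"type":"array","items":{"type":"array","items":{"type":"number"},"minItems":5,"maxItems":5},"minItems":1,"maxItems":5},"force":{"type":"number"},"only":{"type":"string"},"quiet":{"type":"boolean"},"lines":{"type":"string"}},"required":["rows"],"additionalProperties":false}. rows is a list of rows, 1 to 5 of them, each of 5 numbers: dx, dy, dz in m, then a turn about the tool's z in degrees, then the finger opening in m; each row is the pose to reach, as a shift and turn from the pose commanded when the call began, along the tool's axes at that moment; what a row does not reach only later rows make up. A row lasts 1/12 s, in which the tool goes at most 0.0417 m and 7.16 degrees, less where a joint would pass 70% of its speed; a pose out of reach is approached as far as the arm can. The fingers move at their own pace and stop on an object; force is the grip in N (left out, the last holds). Time passes only in rows, so rows that do not move let the fingers close. The tool returns the time, the measured TCP pose, the force, the opening and the grip force at its end. only (a regular expression) keeps the lines of the reply that match it, lines (a string "A,B") keeps lines A to B, and quiet returns only ok. Input that does not fit is refused with a message, and nothing moves.
- bot.get_obs(): the state, without advancing time (a new reading comes with each control period).
- bot.camera(name): name is "scene" or "top" or "wrist"; returns the picture (400x640x3 uint8, blue, green, red); there is no depth.
- bot.camera_info(name): a dict with "mtx" (3x3 intrinsics, pixels), "k1" (the pictures are not rectified: a ray, as slopes to the right and down, at radius r is drawn at 1 + k1 r^2 times it, then the intrinsics apply), "extrinsics" (4x4, takes a point from camera to world coordinates). Camera axes: x right, y down, z forward; pixel columns grow to the right and rows downward; lengths in m; the calibration is good to about 2 mm. A picture is of the moment at which its call begins: read the wrist's pose just before it. camera_info takes no time and is no camera call; for the wrist camera it gives the pose at the moment of the call.
- bot.job_done(): hands the job in; it is judged then, once.
The state is a dict: "time": time; "q": joint angles; "qd": joint speeds; "joint_efforts": joint torques, N m; "ee_pos": TCP position; "tcp_rot": TCP orientation; "wrist_force": force on the tool from outside, world axes, zero at the start; "torque": the same for the moment, N m; "opening": finger opening in m; "grasp_force": force on a finger pad.
Only numpy, scipy, OpenCV 4.12 (cv2) and the standard library are available. Lean on these libraries where they do the work, as an engineer would, in place of code of your own. Each camera call takes 0.05 s, during which the arm holds its last target. There are 200 camera calls.

### The job

Take the thick capped sample tube off the white tube rest and press it sideways, down into the empty pair of spring clips on the shaker's sprung platform, lying like the tube already loaded beside it, until it has snapped fully home in both clips; then slide it along in the clips until its foot is up against the end stop. Be gentle: never push harder than about 20 N. Let go of it there and leave everything else where it is.

Things in the scene. Friction and masses are not known exactly. Their poses are not given: they have to be found in the camera images.
- tube: The tube to load, loose, about 60 g: plain off-white round plastic barrel, diameter 29 mm, length 106 mm, flat foot; grey screw cap, diameter 34 mm, length 14 mm. Origin on its axis in the middle of the barrel (cap not counted); x axis along it towards the foot. Foot at x = +53 mm, cap from -53 to -67 mm. It starts lying level on the tube rest, axis 42 mm above the bench. Its roll does not matter.
- tube_mid (a point): The origin of tube: on its axis, in the middle of the barrel. Grasp here from above: free for the fingers at the start, down to the rest's plate 36 mm under the axis.
- tube_foot (a point): Centre of the tube's flat foot, 53 mm along +x from the middle of the barrel. It points away from the robot at the start.
- tube_rest: White plastic rest, fixed: plate 130 x 130 x 6 mm, origin under its centre. V-blocks 8 mm thick at x = -38 and +38 mm hold two tubes lying along x: the thick tube at y = -28 mm, its middle within 8 mm of x = 0, and a slim glass tube at y = +40 mm, axis 24 mm high.
- mixer: The tube shaker, fixed to the bench: white housing 230 x 180 mm under an aluminium clip platform 210 x 176 mm, whose plate's top is 92 mm above the bench when up. Origin: centre of the underside; x away from the robot, along the tubes; z up. Two tube places lie along x at y = -42 mm (empty) and y = +42 mm (already loaded with such a tube). Tube axes lie 32 mm above the plate.
- platform (a joint): How far the clip platform has sunk on its soft springs, in m: 0 up, growing downwards. It stays up under about 2 N, then sinks about 2 mm for each newton to a hard stop some 20 to 25 mm down; it does not tilt and rises again when let go. The measured value is noisy.
- clip_seat (a point): The empty place, a point fixed to the platform: where the middle of the barrel is when the tube lies fully home. x towards the end stop, z up. Pressed straight down, the tube meets the jaws about 22 mm above home and passes the lips 16 to 10 mm above home, at about 12 to 16 N for both clips: the platform sinks first, so follow it below the measured home height until the push suddenly drops.
- clip_near (a point): The C clip at x = -40 mm from clip_seat, on the tube axis: bent steel, 10 mm wide. A fixed saddle carries the tube; two sprung jaws close over it. Their rolled lips, 11 mm above the axis, leave a mouth of 21 mm, with flared ears up to 18 mm above the axis. Past the lips, below about 6 mm above home, the jaws draw the tube down onto the saddle.
- clip_far (a point): The other, equal C clip, at x = +40 mm from clip_seat. Between the clips the plate is bare: room for the fingers. Lying home, the tube slides lengthwise in the two clips against about 2 to 6 N.
- stop_face (a point): Centre of the end stop's face, at x = +53 mm from clip_seat, same axes: an upright aluminium plate 34 mm wide, its top 6 mm above the tube axis. The tube's foot rests against it at the end. Pressed down right there, the foot may land on top of the stop: put the tube in about 10 mm short, then slide it.
- slim_tube: Bystander: loose slim glass tube, 16 mm in diameter, 100 mm long, lying on the tube rest beside the tube. Origin in its middle, x along it.
- dropper: Bystander: loose dropper bottle, 32 mm in diameter, 75 mm tall, beyond the work area. Origin under its centre.
- saline: Bystander: loose bottle, 60 mm in diameter, 150 mm tall, beyond the work area. Origin under its centre.
- beaker: Bystander: loose white cup, 64 mm in diameter, 75 mm tall, beyond the work area. Origin under its centre.

How it is judged (in metres and radians):
At the end, for the whole second after the job is handed in: The tube lies in the empty pair of clips, foot towards the end stop: the middle of its barrel within 2.5 mm of home sideways and in height, its foot within 2 mm of the end stop, its axis within 0.05 rad of the place's axis, let go and at rest (below 20 mm/s) (x of tube_mid in the frame of clip_seat between -0.002 and 0.0025 m and y of tube_mid in the frame of clip_seat between -0.0025 and 0.0025 m and z of tube_mid in the frame of clip_seat between -0.0025 and 0.0025 m and x of tube_foot in the frame of clip_seat above 0.04 m and angle between the x axis of tube and the x axis of clip_seat, either way round below 0.05 rad and linear speed of tube below 0.02 m/s); the robot touches nothing.
It fails at once if the contact forces between the tube and the shaker (the pinch of the clips, some 25 to 30 N while it snaps, included) add up to more than 50 N (contact force between tube and mixer above 50 N).
It fails at once if the fingers press on the shaker with more than 30 N (contact force between the fingers and mixer above 30 N).
It fails at once if a bystander (slim tube, dropper bottle, saline bottle or cup) is moved by more than 30 mm (distance of any of slim_tube, dropper, saline, beaker from where it was at the start of the episode above 0.03 m).
It also fails if it takes over 59 s, if anything falls off the work surface, if the arm or the gripper's body presses on something with over 40 N, if the wrist force passes 120 N, or if a joint passes its speed limit or range.

## Working session

There is one attempt and no reset: what is moved stays moved. The work goes in short steps, Python scripts to look and compute and a tool call to move; the robot and the scene stay as the last step left them, time stands still between calls to the robot, and variables do not carry over. Pictures are saved under pics/ and viewed, at most 10 in all, crops included, and the job is handed in when it is done.

```bash
ls; mkdir -p pics; python3 - <<'E'
from workcell import bot
import cv2,numpy as np
o=bot.get_obs();print(o)
for n in("top","scene"):
    im=bot.camera(n);cv2.imwrite(f"pics/{n}0.png",im);i=bot.camera_info(n);print(n,np.round(i["mtx"],2).tolist(),i["k1"],np.round(i["extrinsics"],4).tolist())
E
```

```text
pics
workcell.py
{'time': 0.0, 'q': array([6.64052680e+01, 5.01170192e+00, 1.00341721e+01, 9.51007831e+01,
       2.78112016e-04, 9.00003261e+01]), 'qd': array([0.07262646, 0.02710206, 0.06458601, 0.07403102, 0.0150089 ,
       0.00822153]), 'joint_efforts': array([ 6.34257794e-04, -5.20388067e+01,  4.64801431e+01,  1.62844575e-02,
       -4.76951197e-05,  1.85474420e-05]), 'ee_pos': array([0.22006226, 0.50383203, 0.25557476]), 'tcp_rot': array([-1.79921687e+02, -2.77666093e-04,  1.56404942e+02]), 'wrist_force': array([-1.05228584, -0.49719074,  0.0077371 ]), 'torque': array([ 0.0186237 , -0.02140122, -0.02586659]), 'grasp_force': 0.0, 'opening': 0.08554648475628926}
top [[493.93, 0.0, 320.15], [0.0, 493.93, 191.25], [0.0, 0.0, 1.0]] -0.06654725247545175 [[0.0057, -0.9918, 0.1277, 0.5126], [-0.9999, -0.0074, -0.0129, -0.0106], [0.0138, -0.1276, -0.9917, 1.14], [0.0, 0.0, 0.0, 1.0]]
scene [[447.63, 0.0, 322.72], [0.0, 447.63, 199.15], [0.0, 0.0, 1.0]] -0.04859432241199236 [[-0.8194, 0.3489, -0.4548, 1.1277], [0.573, 0.5189, -0.6343, 0.6331], [0.0146, -0.7804, -0.6251, 0.7549], [0.0, 0.0, 0.0, 1.0]]
```

View pics/top0.png

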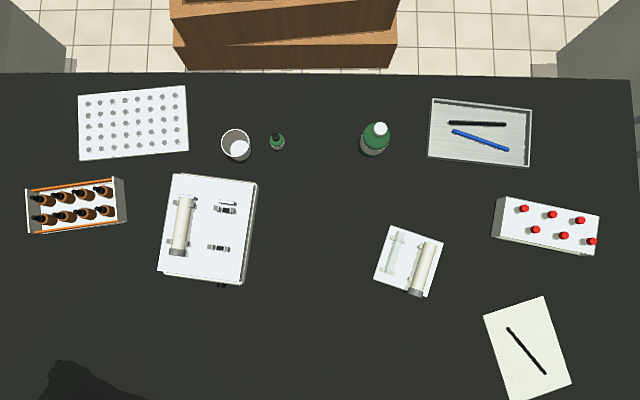

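View pics/scene0.png

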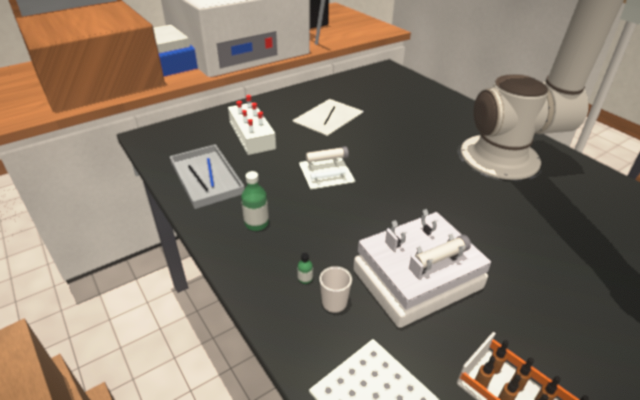

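The top view shows the shaker around (208,228), with the empty clips near (225,209) and (219,247). The loaded tube is at (182,225). The rest is at (408,262), and its thick tube runs from the cap (417,292) to the foot (432,243).

```bash
cat > h.py <<'E'
import numpy as np,cv2
from workcell import bot
def ray(info,uv):
    K=np.array(info["mtx"]);k=info["k1"];T=np.array(info["extrinsics"])
    uv=np.atleast_2d(np.array(uv,float));d=np.c_[(uv[:,0]-K[0,2])/K[0,0],(uv[:,1]-K[1,2])/K[1,1]]
    s=cv2.undistortPoints(d[:,None],np.eye(3),np.array([k,0,0,0.]))[:,0]
    return T[:3,3],np.c_[s,np.ones(len(s))]@T[:3,:3].T
def plane(info,uv,z):
    o,d=ray(info,uv);return o+d*((z-o[2])/d[:,2])[:,None]
def pix(info,P):
    T=np.linalg.inv(np.array(info["extrinsics"]));p=np.atleast_2d(P)@T[:3,:3].T+T[:3,3]
    s=p[:,:2]/p[:,2:];s=s*(1+info["k1"]*(s**2).sum(1))[:,None]
    K=np.array(info["mtx"]);return s*[K[0,0],K[1,1]]+K[:2,2]
def tool(target,yaw=None):
    o=bot.get_obs();from scipy.spatial.transform import Rotation as R
    M=R.from_euler('xyz',o["tcp_rot"],degrees=True).as_matrix()
    return np.round(M.T@(np.array(target)-o["ee_pos"]),4),o["tcp_rot"]
E
python3 - <<'E'
from h import *
im=cv2.imread("pics/top0.png");i=bot.camera_info("top")
a=im[170:290,150:265];b=im[220:305,365:450]
cv2.imwrite("pics/c.png",np.hstack([cv2.resize(a,(480,500),interpolation=cv2.INTER_CUBIC),cv2.resize(b,(300,500),interpolation=cv2.INTER_CUBIC)]))
print(plane(i,[[432,243],[417,292],[424,268]],.042));print(plane(i,[[225,209],[219,247]],.13))
for p in ([416,293],): print(p)
w=bot.camera("wrist");cv2.imwrite("pics/w0.png",w);wi=bot.camera_info("wrist");print(np.round(wi["extrinsics"],3),wi["mtx"],wi["k1"])
E
```

```text
[[ 0.53954711 -0.27478994  0.042     ]
 [ 0.43188336 -0.23944875  0.042     ]
 [ 0.48432823 -0.25583739  0.042     ]]
[[0.6043943  0.17126917 0.13      ]
 [0.5267156  0.18130153 0.13      ]]
[416, 293]
[[ 0.402  0.865  0.301  0.142]
 [ 0.916 -0.379 -0.135  0.537]
 [-0.002  0.33  -0.944  0.373]
 [ 0.     0.     0.     1.   ]] [[286.9661159    0.         318.71068753]
 [  0.         286.9661159  196.10814236]
 [  0.           0.           1.        ]] 0.013105511843564812
```

View pics/w0.png

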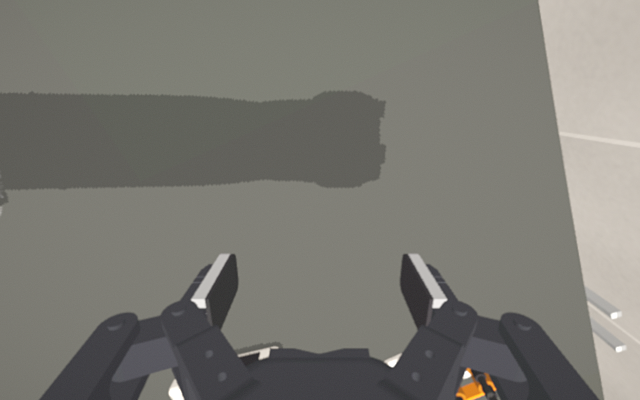

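The wrist camera looks down past the fingers and shows only bench and the arm's shadow here. I'll move over the shaker, turning the tool to about -7° yaw on the way.

Request:
drive_effector(
  rows=[
    [-0.037, -0.02, 0, 7, 0.085],
    [-0.074, -0.04, 0, 14, 0.085],
    [-0.111, -0.06, 0, 21, 0.085],
    [-0.148, -0.08, 0, 28, 0.085],
    [-0.185, -0.1, 0, 35, 0.085],
  ],
  force=40,
)

```text
time: 0.57
ee_pos: [0.349, 0.3382, 0.2561]
tcp_rot: [-180.0, 0.0, 121.1]
wrist_force: [1.0, 0.4, -0.0]
opening: 0.0849
grasp_force: 0.0
```

```bash
python3 - <<'E'
from h import *
print(tool([.48,.17,.27]))
E
```

```text
(array([-0.2117,  0.0252, -0.0139]), array([-1.79994894e+02,  2.60722572e-03,  1.21098554e+02]))
```

Request:
drive_effector(
  rows=[
    [-0.04, 0, 0, 7, 0.085],
    [-0.08, 0, 0, 14, 0.085],
    [-0.12, 0.01, 0, 21, 0.085],
    [-0.16, 0.02, -0.01, 28, 0.085],
    [-0.2, 0.025, -0.014, 35, 0.085],
  ],
  lines="2,3",
)

```text
ee_pos: [0.4752, 0.1806, 0.2708]
tcp_rot: [180.0, -0.0, 86.1]
```

Request:
drive_effector(
  rows=[
    [0, 0, 0, 7, 0.085],
    [0, 0, 0, 14, 0.085],
    [0, 0, 0, 21, 0.085],
    [0, 0, 0, 28, 0.085],
    [0, 0, 0, 35, 0.085],
  ],
  lines="2,3",
)

```text
ee_pos: [0.474, 0.182, 0.27]
tcp_rot: [-180.0, 0.0, 51.0]
```

Request:
drive_effector(
  rows=[
    [0, 0, 0, 7, 0.085],
    [0, 0, 0, 14, 0.085],
    [0, 0, 0, 21, 0.085],
    [0, 0, 0, 28, 0.085],
    [0, 0, 0, 35, 0.085],
  ],
  lines="2,3",
)

```text
ee_pos: [0.4802, 0.1634, 0.27]
tcp_rot: [-179.0, 0.0, 18.3]
```

Request:
drive_effector(
  rows=[
    [0, 0, 0, 7, 0.085],
    [0, 0, 0, 14, 0.085],
    [0, 0, 0, 21, 0.085],
    [0, 0, 0, 24, 0.085],
    [0, 0, 0, 24, 0.085],
  ],
)

```text
time: 2.23
ee_pos: [0.4903, 0.0574, 0.2698]
tcp_rot: [-174.6, 0.8, 3.9]
wrist_force: [-0.5, -0.6, -0.1]
opening: 0.0851
grasp_force: 0.0
```

```bash
python3 - <<'E'
from h import *
w=bot.camera("wrist");cv2.imwrite("pics/w1.png",w);import json
i=bot.camera_info("wrist");json.dump({k:np.array(v).tolist() for k,v in i.items()},open("w1.json","w"))
E
```

```text
(no output)
```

View pics/w1.png

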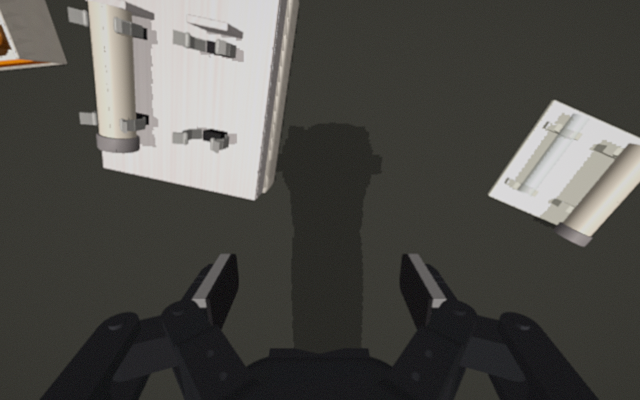

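This picture shows the empty clips at about (207,45) and (204,136), with the stop plate at (208,22). The slim tube is at (545,150) and the thick tube's cap at (577,233). Joint 6 reached its limit, so this yaw branch is wrong and I need yaw ≈ 162…172. I'll turn back while moving to the rest.

```bash
python3 - <<'E'
from h import *
print(bot.get_obs()["q"],tool([.48,-.2,.27]))
E
```

```text
[  3.65839489  -1.84500607   4.50624999  97.13310411   5.27543667
 179.94277332] (array([-0.0266,  0.2531, -0.023 ]), array([-174.7237883 ,    0.77658603,    3.7153844 ]))
```

Request:
drive_effector(
  rows=[
    [0, 0, 0, -7, 0.085],
    [0, 0, 0, -14, 0.085],
    [0, 0, 0, -21, 0.085],
    [0, 0, 0, -28, 0.085],
    [0, 0, 0, -35, 0.085],
  ],
  lines="2,3",
)

```text
ee_pos: [0.4902, 0.0587, 0.2701]
tcp_rot: [-175.2, -2.5, 39.3]
```

Request:
drive_effector(
  rows=[
    [0, 0, 0, -7, 0.085],
    [0, 0, 0, -14, 0.085],
    [0, 0, 0, -21, 0.085],
    [0, 0, 0, -28, 0.085],
    [0, 0, 0, -35, 0.085],
  ],
  lines="2,3",
)

```text
ee_pos: [0.4902, 0.0588, 0.27]
tcp_rot: [-177.5, -4.8, 74.3]
```

Request:
drive_effector(
  rows=[
    [0, 0, 0, -7, 0.085],
    [0, 0, 0, -14, 0.085],
    [0, 0, 0, -21, 0.085],
    [0, 0, 0, -28, 0.085],
    [0, 0, 0, -35, 0.085],
  ],
  lines="2,3",
)

```text
ee_pos: [0.4902, 0.0588, 0.27]
tcp_rot: [179.3, -5.3, 109.4]
```

Request:
drive_effector(
  rows=[
    [0, 0, 0, -7, 0.085],
    [0, 0, 0, -14, 0.085],
    [0, 0, 0, -21, 0.085],
    [0, 0, 0, -28, 0.085],
    [0, 0, 0, -35, 0.085],
  ],
  lines="2,3",
)

```text
ee_pos: [0.4902, 0.0588, 0.27]
tcp_rot: [176.4, -4.0, 144.5]
```

```bash
python3 - <<'E'
from h import *
print(bot.get_obs()["q"],tool([.48,-.2,.27]))
E
```

```text
[ 4.03764053 -1.7970909   4.55538644 97.10414357  5.32380292 39.5977769 ] (array([-0.1415, -0.2156, -0.0235]), array([176.37202845,  -3.97053613, 144.53071595]))
```

```bash
python3 - <<'E'
from h import *
print(tool([.45,-.24,.24]))
E
```

```text
(array([-0.1424, -0.2674,  0.0033]), array([176.37202845,  -3.97053613, 144.53071595]))
```

Request:
drive_effector(
  rows=[
    [-0.025, -0.035, 0, -4, 0.085],
    [-0.05, -0.07, 0, -8, 0.085],
    [-0.075, -0.105, 0, -12, 0.085],
    [-0.1, -0.14, 0, -16, 0.085],
    [-0.12, -0.17, 0, -18, 0.085],
  ],
  lines="2,3",
)

```text
ee_pos: [0.4871, -0.1502, 0.2509]
tcp_rot: [175.3, -2.6, 162.4]
```

```bash
python3 - <<'E'
from h import *
print(bot.get_obs()["q"],tool([.45,-.24,.24]))
E
```

```text
[-19.48138723   1.94263906   6.14793438  97.00140251   4.59225056
  -1.90447878] (array([ 0.0077, -0.0974,  0.0034]), array([175.31758755,  -2.64211906, 162.41899633]))
```

Request:
drive_effector(
  rows=[
    [0, -0.03, 0, 0, 0.085],
    [0, -0.06, 0, 0, 0.085],
    [0.008, -0.09, 0.003, 0, 0.085],
    [0.008, -0.097, 0.003, 0, 0.085],
    [0.008, -0.097, 0.003, 0, 0.085],
  ],
  lines="2,3",
)

```text
ee_pos: [0.4489, -0.2392, 0.2402]
tcp_rot: [175.3, -2.7, 162.0]
```

```bash
python3 - <<'E'
from h import *
i=bot.camera_info("wrist")
w=bot.camera("wrist");cv2.imwrite("pics/w2.png",w);import json
json.dump({k:np.array(v).tolist() for k,v in i.items()},open("w2.json","w"))
E
```

```text
(no output)
```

View pics/w2.png

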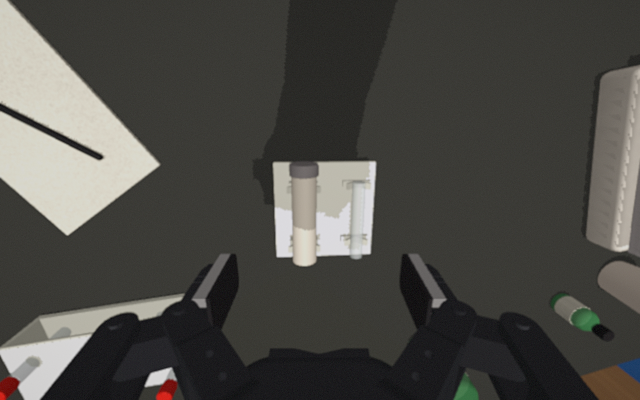

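The thick tube's cap starts at about (304,162), the cap edge is near row 177, and the foot is near (304,265). The slim tube is at (357,220).

```bash
python3 - <<'E'
from h import *
import json
w=cv2.imread("pics/w2.png");i=json.load(open("w2.json"));g=w[...,2].astype(int)
print("colR",list(g[156:186,304]),list(g[256:272,304]))
for r in (185,200,215,235,250): print(r,list(g[r,284:326]), list((w[r,284:326,2].astype(int)-w[r,284:326,0])))
print(np.round(i["extrinsics"],3).tolist())
E
```

```text
colR [np.int64(43), np.int64(43), np.int64(39), np.int64(39), np.int64(49), np.int64(61), np.int64(71), np.int64(76), np.int64(74), np.int64(79), np.int64(96), np.int64(114), np.int64(115), np.int64(114), np.int64(113), np.int64(114), np.int64(112), np.int64(113), np.int64(112), np.int64(113), np.int64(111), np.int64(117), np.int64(141), np.int64(170), np.int64(181), np.int64(181), np.int64(179), np.int64(180), np.int64(181), np.int64(180)] [np.int64(219), np.int64(219), np.int64(219), np.int64(220), np.int64(219), np.int64(219), np.int64(220), np.int64(221), np.int64(221), np.int64(200), np.int64(119), np.int64(52), np.int64(56), np.int64(60), np.int64(59), np.int64(58)]
185 [np.int64(188), np.int64(189), np.int64(189), np.int64(185), np.int64(180), np.int64(177), np.int64(170), np.int64(146), np.int64(137), np.int64(148), np.int64(155), np.int64(159), np.int64(164), np.int64(167), np.int64(170), np.int64(172), np.int64(175), np.int64(176), np.int64(178), np.int64(179), np.int64(180), np.int64(180), np.int64(179), np.int64(179), np.int64(178), np.int64(175), np.int64(173), np.int64(
[... 5107 characters left out ...]
np.int64(-2), np.int64(-2), np.int64(-3), np.int64(-1), np.int64(9), np.int64(16), np.int64(15), np.int64(14), np.int64(17), np.int64(20), np.int64(22), np.int64(23), np.int64(23), np.int64(23), np.int64(23), np.int64(23), np.int64(22), np.int64(20), np.int64(18), np.int64(16), np.int64(15), np.int64(14), np.int64(17), np.int64(20), np.int64(22), np.int64(23), np.int64(24), np.int64(23), np.int64(24), np.int64(23), np.int64(23), np.int64(20), np.int64(14), np.int64(15), np.int64(15), np.int64(12), np.int64(4), np.int64(-1), np.int64(-2), np.int64(-2), np.int64(-2), np.int64(-2)]
[[0.313, 0.903, 0.294, 0.37], [0.946, -0.323, -0.017, -0.224], [0.08, 0.284, -0.956, 0.361], [0.0, 0.0, 0.0, 1.0]]
```

```bash
python3 - <<'E'
from h import *
import json
i=json.load(open("w2.json"))
cap=plane(i,[304,178.3],.059)[0];ft=plane(i,[304,265.8],.0565)[0];capend=plane(i,[304,161.5],.042)[0]
ax=plane(i,[[303.9,185],[304.1,255]],.042);d=ax[1]-ax[0];a=np.arctan2(d[1],d[0])
u=np.array([np.cos(a),np.sin(a),0]);print(cap,ft,capend,"len",(ft-cap)@u,"yaw",np.degrees(a))
# mid: along from both ends, lateral from axis line
s=((ft-ax[0])@u-.053+(cap-ax[0])@u+.053)/2
m=ax[0]+u*s;print("mid",m)
# vs top camera
t=bot.camera_info("top");print(pix(t,[m,m+.053*u,m-.067*u]))
# grasp: TCP so that grasp point(6mm ahead along tool z) at mid
from scipy.spatial.transform import Rotation as R
o=bot.get_obs();M=R.from_euler('xyz',o["tcp_rot"],degrees=True).as_matrix();print(M[:,2],o["ee_pos"])
for h in(.08,0): 
    T=m-.006*M[:,2]+[0,0,h];print(tool(T)[0])
E
```

```text
[ 0.43895353 -0.23828249  0.059     ] [ 0.54015383 -0.27335864  0.0565    ] [ 0.42467164 -0.23275755  0.042     ] len 0.10710646264540394 yaw -19.005486444453894
mid [ 0.48971134 -0.25536282  0.042     ]
[[423.74697773 265.54901014]
 [431.03430359 242.87325095]
 [414.37128266 294.54083511]]
[-0.01934249  0.09218198 -0.99555429] [ 0.44956276 -0.23810646  0.24049046]
[-0.049  -0.0135  0.1096]
[-0.0528 -0.0201  0.1892]
```

Request:
drive_effector(
  rows=[
    [-0.025, -0.008, 0.03, 0.5, 0.065],
    [-0.049, -0.0135, 0.06, 1, 0.065],
    [-0.049, -0.0135, 0.09, 1, 0.065],
    [-0.049, -0.0135, 0.109, 1, 0.065],
    [-0.049, -0.0135, 0.109, 1, 0.065],
  ],
  lines="2,3",
)

```text
ee_pos: [0.4893, -0.253, 0.1243]
tcp_rot: [175.3, -3.1, 161.3]
```

```bash
python3 - <<'E'
from h import *
print(tool(np.array([.4897,-.2554,.042])+np.array([.0001,-.0006,.006])))
E
```

```text
(array([-0.0056, -0.0089,  0.0756]), array([175.28808647,  -3.13184929, 161.26904174]))
```

Request:
drive_effector(
  rows=[
    [-0.002, -0.003, 0.025, 0, 0.065],
    [-0.004, -0.006, 0.05, 0, 0.065],
    [-0.0056, -0.0085, 0.07, 0, 0.065],
    [-0.0056, -0.0085, 0.075, 0, 0.065],
    [-0.0056, -0.0085, 0.075, 0, 0.065],
  ],
  lines="2,4",
)

```text
ee_pos: [0.4912, -0.2576, 0.0533]
tcp_rot: [175.4, -2.8, 161.2]
wrist_force: [0.2, 0.4, -0.1]
```

Request:
drive_effector(
  rows=[
    [0, 0, 0, 0, 0],
    [0, 0, 0, 0, 0],
    [0, 0, 0, 0, 0],
    [0, 0, 0, 0, 0],
    [0, 0, 0, 0, 0],
  ],
  force=45,
)

```text
time: 6.08
ee_pos: [0.493, -0.2568, 0.0558]
tcp_rot: [175.1, -2.5, 161.2]
wrist_force: [4.2, 13.0, 8.9]
opening: 0.0277
grasp_force: 44.1
```

```bash
python3 - <<'E'
from h import *
import json
i=bot.camera_info("wrist");w=bot.camera("wrist");cv2.imwrite("pics/w3.png",w)
json.dump({k:np.array(v).tolist() for k,v in i.items()},open("w3.json","w"));print(bot.get_obs()["q"])
E
```

```text
[-29.5396842    9.91887763  -6.86020164  76.63024494   4.32701713
 -10.80429846]
```

Request:
drive_effector(
  rows=[
    [0, 0, 0, 0, 0],
    [0, 0, 0, 0, 0],
    [0, 0, 0, 0, 0],
  ],
)

```text
time: 6.38
ee_pos: [0.493, -0.2568, 0.0558]
tcp_rot: [175.1, -2.5, 161.2]
wrist_force: [4.5, 13.3, 8.9]
opening: 0.0273
grasp_force: 44.1
```

```bash
python3 - <<'E'
from h import *
w=cv2.imread("pics/w3.png")
cv2.imwrite("pics/w3c.png",cv2.resize(w[120:380,160:480],(640,520)))
E
```

```text
(no output)
```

View pics/w3c.png

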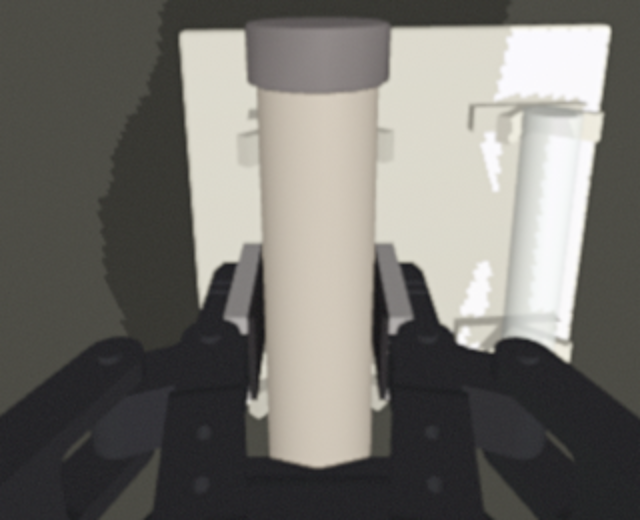

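The tube sits squarely between both pads, with the barrel at columns 260–378 of the crop and the cap above the rest's edge. Now I'll lift it.

Request:
drive_effector(
  rows=[
    [0, 0, -0.03, 0, 0],
    [0, 0, -0.065, 0, 0],
    [0, 0, -0.1, 0, 0],
    [0, 0, -0.135, 0, 0],
    [0, 0, -0.165, 0, 0],
  ],
  force=50,
)

```text
time: 6.8
ee_pos: [0.4944, -0.2739, 0.2213]
tcp_rot: [175.4, -2.6, 161.1]
wrist_force: [0.5, 0.6, 0.2]
opening: 0.0274
grasp_force: 49.3
```

Request:
drive_effector(
  rows=[
    [0, 0, 0, 0, 0],
    [0, 0, 0, 0, 0],
  ],
  lines="2,6",
)

```text
ee_pos: [0.4951, -0.2743, 0.2203]
tcp_rot: [175.4, -2.5, 161.1]
wrist_force: [-0.7, 0.6, -2.1]
opening: 0.027
grasp_force: 49.3
```

```bash
python3 - <<'E'
from h import *
import json
i=bot.camera_info("wrist");w=bot.camera("wrist");cv2.imwrite("pics/w4.png",w)
json.dump({k:np.array(v).tolist() for k,v in i.items()},open("w4.json","w"));o=bot.get_obs();print(o["q"],o["ee_pos"],o["tcp_rot"])
# shaker from top and w1: features
i1=json.load(open("w1.json"));im=cv2.imread("pics/w1.png");c=im[0:210,60:310]
cv2.imwrite("pics/w1c.png",cv2.resize(c,None,fx=2.8,fy=2.8,interpolation=cv2.INTER_CUBIC))
E
```

```text
[-30.79558494   9.8780562   11.12087191  94.77677898   3.95543863
 -11.9437613 ] [ 0.49458642 -0.27390213  0.21830304] [175.39990569  -2.63982078 161.13215196]
```

View pics/w1c.png

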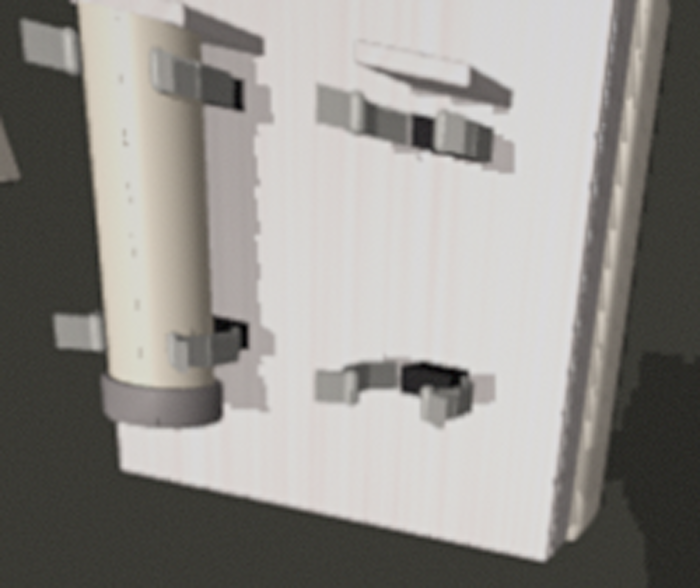

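The crop shows the near clip's ears at about (335,385) and (437,405), the far clip's at (340,105) and (455,132), and the stop plate at (415,60). It's oblique and was taken in motion, so I'll look again from beside the place with the tube held.

```bash
python3 - <<'E'
from h import *
print(tool([.54,-.08,.225]),tool([.63,.10,.225]))
E
```

```text
(array([0.02  , 0.198 , 0.0101]), array([175.39990569,  -2.63982078, 161.13215196])) (array([-0.0069,  0.3969,  0.0249]), array([175.39990569,  -2.63982078, 161.13215196]))
```

Request:
drive_effector(
  rows=[
    [0.005, 0.035, 0, -2, 0],
    [0.01, 0.075, 0, -4, 0],
    [0.014, 0.115, 0.003, -6, 0],
    [0.018, 0.155, 0.006, -8, 0],
    [0.02, 0.195, 0.008, -11, 0],
  ],
  lines="2,3",
)

```text
ee_pos: [0.538, -0.0809, 0.2248]
tcp_rot: [174.9, -1.9, 172.2]
```

```bash
python3 - <<'E'
from h import *
print(tool([.63,.10,.225]))
E
```

```text
(array([-0.0664,  0.1912,  0.0145]), array([174.92869544,  -1.93248972, 172.16811569]))
```

Request:
drive_effector(
  rows=[
    [-0.012, 0.036, 0, 0, 0],
    [-0.025, 0.072, 0.003, 0, 0],
    [-0.038, 0.108, 0.006, 0, 0],
    [-0.052, 0.145, 0.01, 0, 0],
    [-0.066, 0.18, 0.014, 0, 0],
  ],
  lines="2,3",
)

```text
ee_pos: [0.6289, 0.0892, 0.2246]
tcp_rot: [175.0, -1.9, 172.1]
```

Request:
drive_effector(
  rows=[
    [0, 0.01, 0, 0, 0],
    [0, 0.01, 0, 0, 0],
    [0, 0.01, 0, 0, 0],
    [0, 0.01, 0, 0, 0],
  ],
  lines="2,6",
)

```text
ee_pos: [0.6298, 0.0959, 0.2264]
tcp_rot: [175.0, -1.9, 172.1]
wrist_force: [-0.1, -0.3, 0.3]
opening: 0.0273
grasp_force: 49.5
```

```bash
python3 - <<'E'
from h import *
import json
i=bot.camera_info("wrist");w=bot.camera("wrist");cv2.imwrite("pics/w5.png",w)
json.dump({k:np.array(v).tolist() for k,v in i.items()},open("w5.json","w"));o=bot.get_obs();print(o["q"],o["ee_pos"],o["tcp_rot"])
E
```

```text
[ 6.454605   17.28557532 20.90319382 94.14174768  5.33734009 14.46854458] [0.62987231 0.09559876 0.22673361] [174.96148788  -1.83935787 172.04256457]
```

View pics/w5.png

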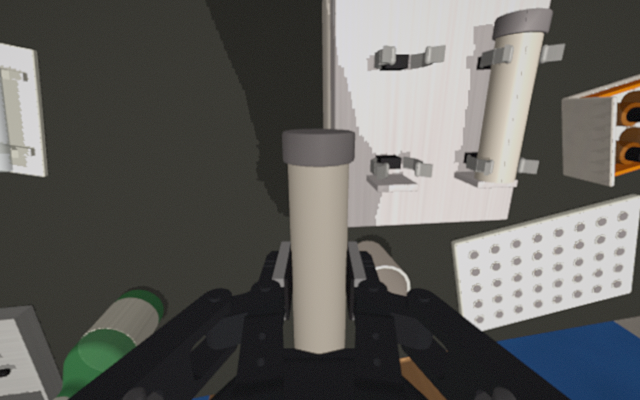

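The near clip is at about (405,57), the far clip at (400,165) and the stop plate at (393,182). The loaded tube runs from its cap at (523,22) to its foot at (492,182). The held tube is at column 320. I'll zoom in on the clips.

```bash
python3 - <<'E'
from h import *
w=cv2.imread("pics/w5.png")
a=w[35:75,355:455];b=w[140:200,355:455]
cv2.imwrite("pics/w5c.png",np.vstack([cv2.resize(a,None,fx=6,fy=6,interpolation=cv2.INTER_CUBIC),cv2.resize(b,None,fx=6,fy=6,interpolation=cv2.INTER_CUBIC)])[:600])
E
```

```text
(no output)
```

View pics/w5c.png

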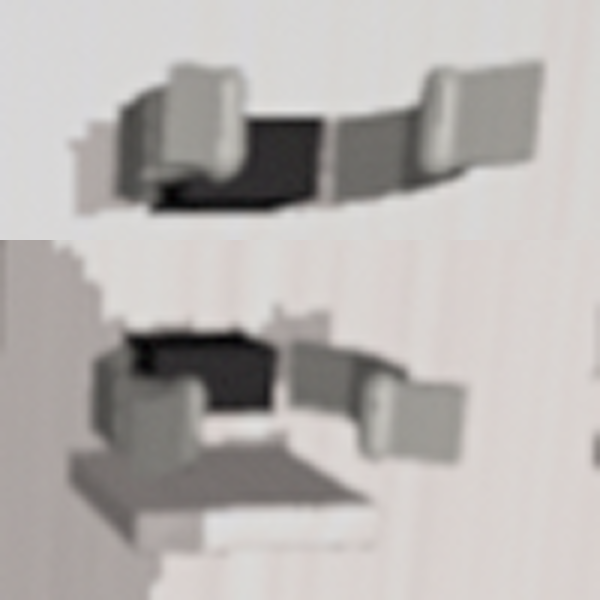

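```bash
cat > m.py <<'E'
from h import *
import json
i=json.load(open("w5.json"))
P=lambda u,z:plane(i,u,z)
nl,nr,fl,fr=P([[395.5,55.1],[425,55.1],[388.8,169.5],[415.3,169.5]],.135)
sl,sr=P([[378.3,185.3],[418,183.9]],.130)
print("mouths",np.linalg.norm(nl-nr),np.linalg.norm(fl-fr),"stop w",np.linalg.norm(sl-sr))
n=(nl+nr)/2;f=(fl+fr)/2;s=(sl+sr)/2;d=f-n;print("clips",n,f,np.linalg.norm(d),"yaw",np.degrees(np.arctan2(d[1],d[0])),"stop",s)
e=sr-sl;print("stop yaw",np.degrees(np.arctan2(e[0],-e[1])),np.degrees(np.arctan2(-e[0],e[1])))
u=d/np.linalg.norm(d);seat=(n+f)/2;print("seat",seat,"stop-seat",(s-seat)@u)
t=bot.camera_info("top");print(pix(t,[n,f]))
# held tube
im=cv2.imread("pics/w5.png");g=im[...,2].astype(int)
print(list(map(int,g[158:172,320])),list(map(int,g[124:134,320])))
for r in(180,220,235): print(r,list(map(int,g[r,283:296])),list(map(int,g[r,342:356])))
print(i["extrinsics"])
E
python3 m.py
```

```text
mouths 0.020706260857738603 0.020941151608368635 stop w 0.03249377014558578
clips [0.52655767 0.181193   0.135     ] [0.60553837 0.17136738 0.135     ] 0.07958953181765707 yaw -7.091467502560071 stop [0.61873439 0.16936617 0.13      ]
stop yaw 172.5145519926828 -7.485448007317188
seat [0.56604802 0.17628019 0.135     ] stop-seat 0.05313690220710151
[[218.58419339 247.03982744]
 [224.53523304 208.21633329]]
[114, 115, 115, 113, 114, 114, 112, 109, 122, 156, 179, 181, 182, 180] [41, 40, 40, 43, 54, 65, 72, 72, 72, 80]
180 [41, 43, 41, 39, 45, 85, 118, 133, 138, 142, 146, 148, 152] [162, 160, 157, 152, 148, 143, 150, 165, 171, 172, 173, 175, 173, 172]
220 [63, 57, 60, 58, 59, 59, 78, 115, 131, 136, 139, 144, 149] [160, 157, 154, 148, 143, 150, 166, 170, 171, 173, 174, 173, 173, 172]
235 [57, 60, 58, 59, 60, 57, 62, 90, 120, 134, 138, 142, 145] [158, 156, 153, 150, 140, 104, 67, 56, 58, 59, 61, 58, 63, 60]
[[0.14178293847791074, 0.9410302512496955, 0.30718018261193786, 0.5478516440197968], [0.9861464767974363, -0.1612627861956747, 0.03885151333489183, 0.09627388096421517], [0.08609718146706136, 0.29741617309982094, -0.9508579785236515, 0.3455767972718464], [0.0, 0.0, 0.0, 1.0]]
```

```bash
cat >> m.py <<'E'
print("-----")
o=bot.get_obs();z=.2126
ax=P([[318.1,180],[318.65,235]],z);d=ax[1]-ax[0];print("held yaw",np.degrees(np.arctan2(d[1],d[0])))
v=d/np.linalg.norm(d);cap=P([319,167],z+.017)[0];cape=P([318,128.5],z+.012)[0]
mid=ax[0]+v*((cap-ax[0])@v+.053);print("mid",mid,"cap len",(cap-cape)@v,"tcp",o["ee_pos"],"mid-tcp",mid-o["ee_pos"])
seat[2]=.124
u[2]=0
tgt=seat-.010*u
off=mid-o["ee_pos"]
for h in(.06,.03):print(h,tool(tgt+[0,0,h]-off)[0])
from scipy.spatial.transform import Rotation as R
M=R.from_euler('xyz',o["tcp_rot"],degrees=True).as_matrix()
print("down in tool",M.T@[0,0,-1],"slide in tool",M.T@u)
print("tgt",tgt,"tcp tgt xy",tgt-off)
E
python3 m.py|sed -n '/---/,$p'
```

```text
-----
held yaw -7.659770162474977
mid [0.62555872 0.09681215 0.2126    ] cap len 0.015102024643384995 tcp [0.62987231 0.09559876 0.22673361] mid-tcp [-0.00431359  0.0012134  -0.01413361]
0.06 [0.079  0.0673 0.0372]
0.03 [0.078  0.0647 0.0671]
down in tool [-0.03209734 -0.08778008  0.99562263] slide in tool [-0.99937059  0.01787365 -0.03064232]
tgt [0.55612452 0.17751473 0.124     ] tcp tgt xy [0.5604381  0.17630133 0.13813361]
```

Request:
drive_effector(
  rows=[
    [0.02, 0.017, 0, -0.4, 0],
    [0.04, 0.034, 0, -0.4, 0],
    [0.06, 0.051, 0.01, -0.4, 0],
    [0.079, 0.0673, 0.025, -0.4, 0],
    [0.079, 0.0673, 0.037, -0.4, 0],
  ],
  lines="2,4",
)

```text
ee_pos: [0.5586, 0.1786, 0.1992]
tcp_rot: [174.9, -1.7, 172.5]
wrist_force: [-0.9, 0.4, 0.3]
```

Request:
drive_effector(
  rows=[
    [0, 0, 0, 0, 0],
    [0, 0, 0, 0, 0],
    [0, 0, 0, 0, 0],
  ],
  lines="2,6",
)

```text
ee_pos: [0.5613, 0.1763, 0.1992]
tcp_rot: [174.9, -1.7, 172.4]
wrist_force: [-0.7, -0.2, -0.1]
opening: 0.0273
grasp_force: 49.5
```

```bash
python3 - <<'E'
from h import *
for h in(.027,-.01):print(h,tool([.5604,.1763,.1381+h])[0])
E
```

```text
0.027 [-0.0001 -0.0031  0.034 ]
-0.01 [-0.0012 -0.0064  0.0708]
```

Request:
drive_effector(
  rows=[
    [0, -0.0008, 0.012, 0, 0],
    [0, -0.002, 0.024, 0, 0],
    [0, -0.003, 0.034, 0, 0],
    [0, -0.003, 0.034, 0, 0],
  ],
  lines="1,4",
)

```text
time: 9.23
ee_pos: [0.5592, 0.1768, 0.1618]
tcp_rot: [175.0, -2.0, 172.5]
wrist_force: [-0.9, -0.4, -1.6]
```

Request:
drive_effector(
  rows=[
    [0, -0.0003, 0.003, 0, 0],
    [0, -0.0006, 0.006, 0, 0],
    [0, -0.0009, 0.009, 0, 0],
    [0, -0.001, 0.012, 0, 0],
    [0, -0.001, 0.012, 0, 0],
  ],
  lines="2,6",
)

```text
ee_pos: [0.5599, 0.1774, 0.1529]
tcp_rot: [174.9, -1.7, 172.5]
wrist_force: [0.2, -5.0, 5.8]
opening: 0.0271
grasp_force: 50.2
```

Request:
drive_effector(
  rows=[
    [0, -0.002, 0.003, 0, 0],
    [0, -0.0025, 0.006, 0, 0],
    [0, -0.0025, 0.007, 0, 0],
    [0, -0.0025, 0.007, 0, 0],
  ],
  lines="1,6",
)

```text
time: 9.98
ee_pos: [0.5598, 0.1765, 0.1467]
tcp_rot: [174.8, -1.6, 172.5]
wrist_force: [0.3, 0.8, 8.8]
opening: 0.0274
grasp_force: 50.4
```

Request:
drive_effector(
  rows=[
    [0, -0.0003, 0.003, 0, 0],
    [0, -0.0005, 0.006, 0, 0],
    [0, -0.0007, 0.008, 0, 0],
    [0, -0.0007, 0.008, 0, 0],
  ],
  lines="1,6",
)

```text
time: 10.32
ee_pos: [0.5598, 0.1766, 0.1392]
tcp_rot: [174.8, -1.6, 172.5]
wrist_force: [0.5, 0.3, 11.3]
opening: 0.0272
grasp_force: 50.6
```

```bash
python3 - <<'E'
from workcell import bot
o=bot.get_obs();print(o.keys(),o["torque"])
E
```

```text
dict_keys(['time', 'q', 'qd', 'joint_efforts', 'ee_pos', 'tcp_rot', 'wrist_force', 'torque', 'grasp_force', 'opening']) [ 0.23763993 -0.02014616  0.01847632]
```

Request:
drive_effector(
  rows=[
    [0, -0.0003, 0.002, 0, 0],
    [0, -0.0004, 0.004, 0, 0],
    [0, -0.0005, 0.006, 0, 0],
    [0, -0.0005, 0.006, 0, 0],
  ],
  lines="2,4",
)

```text
ee_pos: [0.5599, 0.1766, 0.1337]
tcp_rot: [174.8, -1.5, 172.5]
wrist_force: [1.2, -0.7, 14.0]
```

Request:
drive_effector(
  rows=[
    [0, -0.0001, 0.001, 0, 0],
    [0, -0.0002, 0.002, 0, 0],
    [0, -0.0003, 0.003, 0, 0],
    [0, -0.0003, 0.003, 0, 0],
  ],
  lines="2,6",
)

```text
ee_pos: [0.56, 0.1766, 0.1311]
tcp_rot: [174.8, -1.5, 172.5]
wrist_force: [-0.3, -0.2, 12.3]
opening: 0.0272
grasp_force: 51.0
```

Request:
drive_effector(
  rows=[
    [0, -0.0001, 0.001, 0, 0],
    [0, -0.0002, 0.002, 0, 0],
    [0, -0.0003, 0.003, 0, 0],
    [0, -0.0003, 0.003, 0, 0],
  ],
  lines="2,4",
)

```text
ee_pos: [0.5593, 0.1765, 0.1269]
tcp_rot: [174.8, -1.6, 172.5]
wrist_force: [0.1, 2.2, 8.2]
```

Request:
drive_effector(
  rows=[
    [0, -0.0001, 0.001, 0, 0],
    [0, -0.0002, 0.002, 0, 0],
    [0, -0.0002, 0.002, 0, 0],
  ],
  lines="2,6",
)

```text
ee_pos: [0.5593, 0.1766, 0.1249]
tcp_rot: [174.8, -1.6, 172.5]
wrist_force: [0.6, 0.6, 8.7]
opening: 0.0275
grasp_force: 50.7
```

Request:
drive_effector(
  rows=[
    [0, -0.0002, 0.002, 0, 0],
    [0, -0.0004, 0.004, 0, 0],
    [0, -0.0004, 0.004, 0, 0],
    [0, -0.0004, 0.004, 0, 0],
  ],
  lines="2,4",
)

```text
ee_pos: [0.5593, 0.1766, 0.1212]
tcp_rot: [174.8, -1.6, 172.5]
wrist_force: [0.0, -0.2, 10.2]
```

Request:
drive_effector(
  rows=[
    [0, 0, -0.004, 0, 0],
    [0, 0.001, -0.010, 0, 0],
    [0, 0.0013, -0.014, 0, 0],
    [0, 0.0013, -0.014, 0, 0],
    [0, 0.0013, -0.014, 0, 0],
  ],
  lines="1,6",
)

```text
time: 12.32
ee_pos: [0.5592, 0.1765, 0.134]
tcp_rot: [174.8, -1.7, 172.5]
wrist_force: [2.7, 3.9, 5.3]
opening: 0.0274
grasp_force: 50.3
```

Request:
drive_effector(
  rows=[
    [-0.002, 0, -0.002, 0, 0],
    [-0.004, 0, -0.002, 0, 0],
    [-0.006, 0, -0.002, 0, 0],
    [-0.008, 0, -0.002, 0, 0],
    [-0.008, 0, -0.002, 0, 0],
  ],
  lines="1,6",
)

```text
time: 12.73
ee_pos: [0.5662, 0.1749, 0.1344]
tcp_rot: [174.9, -1.9, 172.5]
wrist_force: [-1.1, 4.6, 3.3]
opening: 0.0273
grasp_force: 50.2
```

Request:
drive_effector(
  rows=[
    [-0.001, 0.0005, 0, 0, 0],
    [-0.002, 0.001, 0, 0, 0],
    [-0.002, 0.001, 0, 0, 0],
  ],
  lines="1,4",
)

```text
time: 12.98
ee_pos: [0.5685, 0.1753, 0.1346]
tcp_rot: [175.0, -1.8, 172.5]
wrist_force: [-2.1, 2.8, 4.7]
```

Request:
drive_effector(
  rows=[
    [-0.001, 0, 0, 0, 0],
    [-0.0015, 0, 0, 0, 0],
    [-0.0015, 0, 0, 0, 0],
  ],
  lines="1,6",
)

```text
time: 13.23
ee_pos: [0.5694, 0.1751, 0.1344]
tcp_rot: [175.0, -1.9, 172.5]
wrist_force: [-5.3, 3.0, 5.0]
opening: 0.0275
grasp_force: 50.2
```

Request:
drive_effector(
  rows=[
    [-0.001, 0, 0, 0, 0],
    [-0.001, 0, 0, 0, 0],
    [-0.001, 0, 0, 0, 0],
  ],
  lines="1,4",
)

```text
time: 13.48
ee_pos: [0.5694, 0.1751, 0.1341]
tcp_rot: [175.0, -2.0, 172.5]
wrist_force: [-10.7, 3.0, 4.3]
```

Request:
drive_effector(
  rows=[
    [-0.001, 0, 0, 0, 0],
    [-0.0015, 0, 0, 0, 0],
    [-0.0015, 0, 0, 0, 0],
  ],
  lines="1,6",
)

```text
time: 13.73
ee_pos: [0.5695, 0.175, 0.1335]
tcp_rot: [175.0, -2.2, 172.6]
wrist_force: [-17.4, 5.2, 4.7]
opening: 0.0271
grasp_force: 50.3
```

Request:
drive_effector(
  rows=[
    [0.001, 0, 0, 0, 0],
    [0.0022, 0, -0.002, 0, 0],
    [0.0022, 0, -0.002, 0, 0],
  ],
  lines="1,4",
)

```text
time: 13.98
ee_pos: [0.5694, 0.1751, 0.1365]
tcp_rot: [174.9, -1.9, 172.5]
wrist_force: [-7.6, 3.1, 4.0]
```

Request:
drive_effector(
  rows=[
    [0, 0, 0, 0, 0.055],
    [0, 0, 0, 0, 0.055],
    [0, 0, 0, 0, 0.055],
    [0, 0, 0, 0, 0.055],
    [0, 0, 0, 0, 0.055],
  ],
  lines="1,6",
)

```text
time: 14.4
ee_pos: [0.5706, 0.1747, 0.1366]
tcp_rot: [174.9, -1.8, 172.5]
wrist_force: [0.4, -1.2, 0.4]
opening: 0.0549
grasp_force: 0.0
```

Request:
drive_effector(
  rows=[
    [0, 0.0008, -0.01, 0, 0.055],
    [0, 0.0026, -0.03, 0, 0.055],
    [0.001, 0.0053, -0.06, 0, 0.055],
    [0.003, 0.008, -0.09, 0, 0.055],
    [0.003, 0.008, -0.09, 0, 0.055],
  ],
  lines="1,6",
)

```text
time: 14.82
ee_pos: [0.5716, 0.1753, 0.2345]
tcp_rot: [174.7, -1.3, 172.5]
wrist_force: [0.7, 0.7, 1.5]
opening: 0.0553
grasp_force: 0.0
```

Request:
drive_effector(
  rows=[
    [-0.02, -0.02, 0, 0, 0.055],
    [-0.04, -0.04, 0, 0, 0.055],
    [-0.06, -0.06, 0, 0, 0.055],
    [-0.06, -0.08, 0, 0, 0.055],
    [-0.06, -0.08, 0, 0, 0.055],
  ],
  lines="1,4",
)

```text
time: 15.23
ee_pos: [0.6196, 0.085, 0.2179]
tcp_rot: [175.0, -1.8, 172.3]
wrist_force: [-0.8, 0.5, 0.6]
```

```bash
python3 - <<'E'
from h import *
import json
bot.camera("wrist");i=bot.camera_info("wrist");w=bot.camera("wrist");cv2.imwrite("pics/w6.png",w)
json.dump({k:np.array(v).tolist() for k,v in i.items()},open("w6.json","w"))
cv2.imwrite("pics/w6c.png",cv2.resize(w[0:220,330:560],None,fx=2.7,fy=2.7,interpolation=cv2.INTER_CUBIC))
E
```

```text
(no output)
```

View pics/w6c.png

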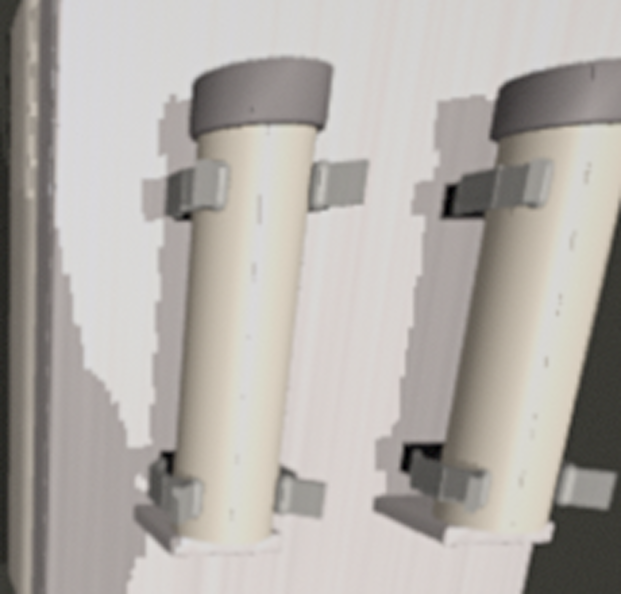

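The loaded tube lies under the closed lips of both clips, just like its neighbour, and its foot meets the stop strip at about (225,540) in the crop. I'll check the numbers.

```bash
python3 - <<'E'
from h import *
import json
i=json.load(open("w6.json"));seat=np.array([.56605,.17628,.124]);a=np.radians(-7.2);u=np.array([np.cos(a),np.sin(a),0]);v=np.array([-u[1],u[0],0])
c=lambda x,y:[330+x/2.7,y/2.7]
for n,p,z in (("cap edge",c(258,126),.141),("foot top",c(232,541),.1385),("mate cap",c(570,128),.141),("mate foot",c(498,530),.1385),("ax1",c((198+310)/2,210),.124),("ax2",c((178+279)/2,430),.124)):
    q=plane(i,p,z)[0]-seat;print(n,np.round([q@u,q@v],4))
E
```

```text
cap edge [-0.0519 -0.0071]
foot top [ 0.052  -0.0025]
mate cap [-0.0511  0.0706]
mate foot [0.0518 0.0757]
ax1 [-0.035   0.0014]
ax2 [ 0.0233 -0.0001]
```

```bash
python3 -c "
from workcell import bot
print(bot.job_done())"
```

```text
the job is handed in; nothing more can be done
None
```

The tube is snapped into both clips with its foot against the end stop, released and handed in at about 15 s. The highest wrist force I read was about 18 N, and the last picture puts the tube within about 1.5 mm of home lengthwise and sideways; no verdict was returned.

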